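Close the leaf-disc press: lower the drilled plate over its guide rod

TASK

Close the leaf-disc press: pick up the drilled press plate by its blue handle and lower it, level, over the tall rod of the stand until it lies flat, lengthwise along the stand over the white blotter. Lower it all the way down rather than letting it drop, then let go. Leave the undrilled plate with the black handle where it is.

Things in the scene. Friction and masses are not known exactly. Their poses are not given: they have to be found in the camera images.
- press_plate: Loose aluminium press plate lying flat, 0.2 to 0.45 kg: 64 wide (x) x 200 long (y, from -25 to +175) x 10 thick, a 30 mm through hole near one end, a blue handle near the centre of mass. Origin: hole centre, at the plate's underside. z up; +y runs from the hole towards the handle. The handle's low foot, 26 x 66, tops out 14 mm above the underside.
- plate_handle (a point): Grip point in the blue handle, 36 mm above the plate's underside and 80 mm along its +y from the hole centre. The handle is an upright fin centred here, 16 thick (x) x 50 long (y), top 60 mm above the plate's underside. Axes as the plate's.
- press_stand: Fixed grey stand: base 100 (x) x 240 (y, -40 to 200) x 12 high; steel rod, 12 mm dia, tapered tip 140 mm above the bench. Origin: rod axis at bench level. z up; +y runs from the rod over the white blotter (80 x 135, y 47 to 183). The blotter and the dark 44 mm collar at the rod's foot, tops 20 mm above the bench, carry the plate; its +y then lies along the stand's +y.
- spare_plate: Spare press plate of the same size and shape, loose, but with no hole, and a black handle; not to be used. Origin and axes as for the press plate (underside, 80 mm from the handle).

How it is judged:
By the outcome, as a careful person would: the job done as asked, in the order asked, and still so for the second after the job is handed in, with the robot touching nothing.
It also fails if it takes over 46 s, if anything falls off the work surface, if the arm or the gripper's body presses on something with over 40 N, if the wrist force passes 120 N, or if a joint passes its speed limit or range.

ROBOT

A 7-joint arm with a two-finger parallel gripper is mounted at the origin on a cart in front of the work surface, level with it; the furniture and walls round the work are solid. World frame = base frame: x ahead of the robot, y to its left, z up, the work surface at z = 0. Lengths are in m, angles in rad, forces in N, time in s.
With the tool pointing down it reaches from about 0.4 to 0.85 m from the base axis. Payload 4.5 kg.
Tool frame: the origin (TCP) lies midway between the tips of the shut fingers; the grasp point (between the pads) lies 19 mm behind it; z points along the fingers, y is the direction in which the jaws open and shut (so a half turn about z gives the same grasp; the last joint's range is limited). The gripper opens to 88 mm and grips with 3 to 60 N. Pads are 18 mm wide; open, the fingers measure 123 mm over their backs; the gripper's body (75 mm by 187 mm) begins 45 mm behind the grasp point.
Start: joints at [1.14, 0.689, -0.195, 1.565, 0.157, 0.902, -0.215], TCP at [0.28, -0.559, 0.211] pointing down, gripper open.
Joint ranges: [-3.01, 3.01], [-0.46, 2.08], [-1.47, 1.51], [0.13, 2.56], [-1, 4.14], [0.04, 2.09], [-2.66, 2.66]. Speed limits (rad/s): [2.57, 2.57, 3.14, 3.14, 3.14, 3.14, 3.14].

INTERFACE

Orientations are given as a unit quaternion [x, y, z, w].
In Python, from plant import get_state, snapshot, finish_job, find_in gives the robot as it stands.
- The arm moves only by the shell command python3 -m creep 'ROWS' [OPENING] [FORCE]. ROWS is JSON, one flat list of numbers, 6 for each row, row after row: the shift along the tool's x, y, z in mm, then the turn, a rotation vector about the tool's x, y, z in degrees. In form: [tx, ty, tz, wx, wy, wz, tx, ty, tz, wx, wy, wz, ...]. A call has 1 to 5 rows; each row shifts and turns the pose as measured when the row begins, along the tool's axes as they then stand; what a row does not reach is not made up. A row lasts 1/12 s, in which the tool goes at most 41.7 mm and 7.16 degrees, less where a joint would pass 70% of its speed; a pose out of reach is approached as far as the arm can. A call is refused whole if a number of a shift passes 41.7 or a number of a turn 7.16, either way. A call with a gripper value outside its range is refused whole. OPENING is the finger opening in mm, from 0 to 88.1, set as the call begins (- or left out, the last holds). The fingers move at their own pace and stop on an object; FORCE is the grip in N (left out, the last holds). Time passes only in rows, so rows that do not move let the fingers close. It gives the time, the measured TCP pose, the force and the opening at its end, in the units of the state.
- get_state(): the state, without advancing time (a new reading comes with each control period).
- snapshot(name): name is "scene" or "top" or "wrist"; returns a dict with "color" (480x640x3 uint8, red, green, blue), "intrinsics" (3x3 intrinsics, pixels), "dist_coeffs" ([k1, k2, p1, p2, k3] as OpenCV has them; the pictures are not rectified), "extrinsics" (4x4, takes a point from world to camera coordinates). Camera axes: x right, y down, z forward; pixel columns grow to the right and rows downward; lengths in m; the calibration is good to about 2 mm. A picture is of the moment at which its call begins. There is no depth.
- finish_job(): hands the job in, once; it reports no verdict.
Trained networks look in the newest picture that a camera, given by its name, has taken for a name from the list of things; names that differ only in an ending like _2 or _b are one class to them, and where a whole thing is asked for, a point or a joint stands for the part that bears it (a point fixed in the world has none). Each returns a list of dicts, best first, with "score" (0 to 1); they miss things now and then, are a little off and sometimes report something else, mostly with a low value. They report only what shows in the picture. A call takes as long as a camera call.
- find_in(thing, camera): "xy" ([column, row] in pixels, amid what is visible of it).
The state is a dict: "clock": time; "q": joint angles; "qd": joint speeds; "joint_torque": joint torques, N m; "tool_pos": TCP position; "eef_rot": TCP orientation; "contact_force": force on the tool from outside, world axes, zero at the start; "moment": the same for the moment, N m; "opening": opening from 0.0 (shut) to 1.0 (fully open).
Only numpy, scipy, OpenCV 4.12 (cv2) and the standard library are available. Lean on these libraries where they do the work, as an engineer would, in place of code of your own. Each camera call takes 0.05 s, during which the arm holds its last target.

## Working session

There is one attempt and no reset: what is moved stays moved. The work goes in short steps, Python scripts to look and compute and a shell command to move; the robot and the scene stay as the last step left them, time stands still between calls to the robot, and variables do not carry over. Pictures are saved under pics/ and viewed, and the job is handed in when it is done.

```bash
ls; mkdir -p pics; cat > h.py <<'E'
import numpy as np, cv2
from plant import get_state, snapshot, finish_job, find_in
from scipy.spatial.transform import Rotation as R
def ray(s,uv):
    K=np.array(s["intrinsics"],float);d=np.array(s["dist_coeffs"],float);E=np.array(s["extrinsics"],float)
    p=cv2.undistortPoints(np.array([[uv]],float),K,d)[0,0]
    Rm=E[:3,:3];c=-Rm.T@E[:3,3];v=Rm.T@np.array([p[0],p[1],1.]);return c,v
def at_z(s,uv,z):
    c,v=ray(s,uv);return c+v*(z-c[2])/v[2]
def proj(s,P):
    E=np.array(s["extrinsics"],float);r=cv2.Rodrigues(E[:3,:3])[0]
    return cv2.projectPoints(np.array(P,float).reshape(-1,1,3),r,E[:3,3],np.array(s["intrinsics"],float),np.array(s["dist_coeffs"],float))[0][:,0]
def save(s,n): cv2.imwrite("pics/"+n,s["color"][:,:,::-1])
E
python3 - <<'E'
from h import *
for c in ["top","scene","wrist"]:
    s=snapshot(c);save(s,c+"0.png")
    for t in ["press_plate","plate_handle","press_stand","spare_plate"]:
        print(c,t,[(np.round(d["xy"]),round(d["score"],2)) for d in find_in(t,c)][:3])
    E=np.array(s["extrinsics"]);print(-E[:3,:3].T@E[:3,3])
s=get_state();print(s["clock"],s["tool_pos"],s["eef_rot"],s["contact_force"])
E
```

```text
pics
top press_plate [(array([484., 259.]), 0.94)]
top plate_handle [(array([485., 257.]), 0.85)]
top press_stand [(array([204., 281.]), 0.82), (array([370., 257.]), 0.17)]
top spare_plate []
[ 0.32547753 -0.03078945  1.01410203]
scene press_plate [(array([391., 200.]), 0.89)]
scene plate_handle [(array([388., 196.]), 0.63)]
scene press_stand [(array([234., 340.]), 0.89)]
scene spare_plate [(array([334., 242.]), 0.79)]
[-0.0578941   0.56922894  0.77829234]
wrist press_plate []
wrist plate_handle []
wrist press_stand []
wrist spare_plate []
[ 0.34955078 -0.52327743  0.38597982]
0.75 [ 0.28020102 -0.55871638  0.21106732] [9.73112818e-01 2.30328982e-01 2.02863247e-05 6.40068789e-05] [-0.44794156  0.22500589 -0.22678298]
```

View pics/top0.png

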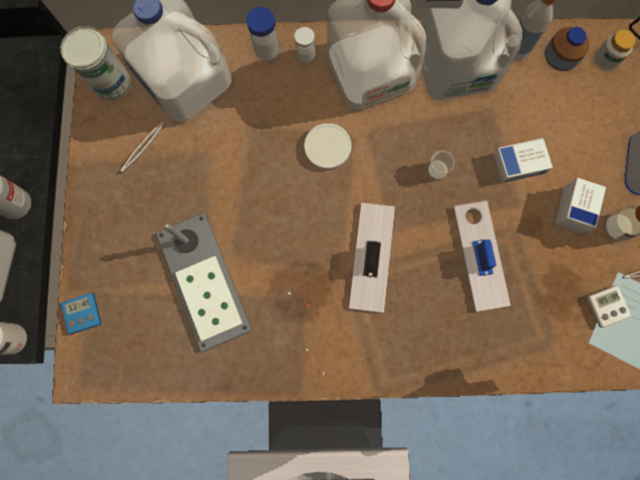

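View pics/scene0.png

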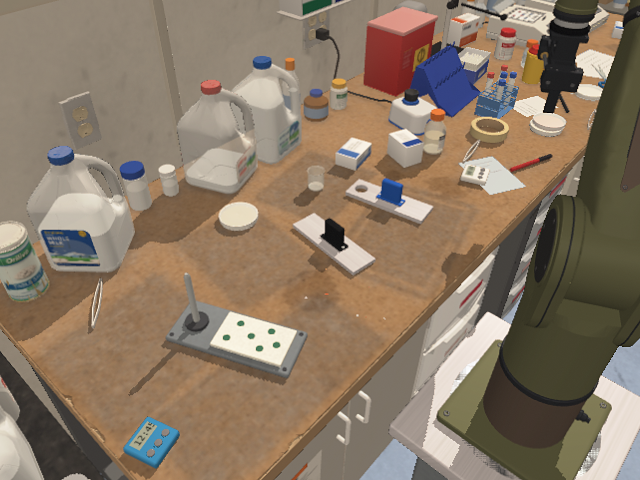

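The top view shows the press plate at right, with its hole at about (474,216) and the blue handle at (485,257). The spare is at (372,258). The stand is at left, with the rod's foot at about (184,241). I'll zoom in to get corners.

```bash
python3 - <<'E'
import cv2
a=cv2.imread("pics/top0.png")
x=cv2.resize(a[190:320,435:525],None,fx=4.5,fy=4.5,interpolation=cv2.INTER_CUBIC)
y=cv2.resize(a[205:355,150:255],None,fx=3.9,fy=3.9,interpolation=cv2.INTER_CUBIC)
cv2.imwrite("pics/cropA.png",x[:600]);cv2.imwrite("pics/cropB.png",y[:600]);
E
```

```text
(no output)
```

View pics/cropA.png

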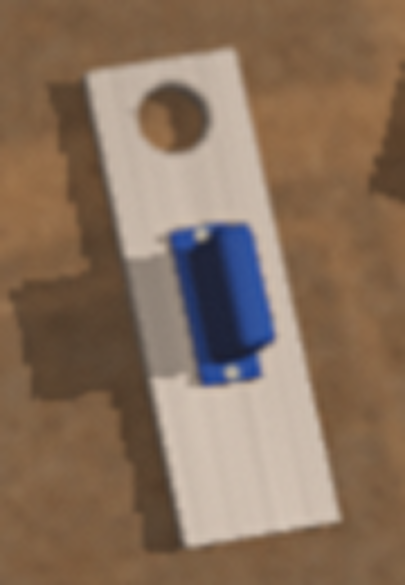

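View pics/cropB.png

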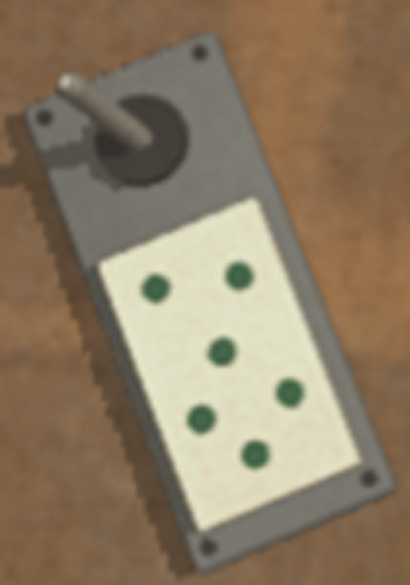

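```bash
python3 - <<'E'
from h import *
from scipy.optimize import least_squares
s=snapshot("top")
def c(pts,sc,o): return np.array([((x+.5)/sc-.5+o[0],(y+.5)/sc-.5+o[1]) for x,y in pts])
A=c([(88,72),(235,48),(340,521),(185,547)],4.5,(435,190))
B=c([(98,263),(257,198),(360,463),(200,531)],3.9,(150,205))
def W(p,P,z): 
    a=p[2];Rm=np.array([[np.cos(a),-np.sin(a)],[np.sin(a),np.cos(a)]])
    P=np.array(P);return np.c_[P[:,:2]@Rm.T+p[:2],P[:,2]+z]
# plate local corners; +y from hole; top of image = hole end; viewed from above
def order(px,loc):
    best=None
    for perm in (loc,[loc[1],loc[0],loc[3],loc[2]]):
      for a0 in (0,1.5,3,-1.5):
        g=at_z(s,px.mean(0),0.01)
        r=least_squares(lambda p:(proj(s,W(p,perm,p[3]))-px).ravel(),[g[0],g[1],a0,0])
        r0=least_squares(lambda p:(proj(s,W(p,perm,0))-px).ravel(),[g[0],g[1],a0])
        if best is None or r.cost<best[0].cost: best=(r,r0)
    r,r0=best
    print("zfree",np.round(r.x,4),r.cost,"z0",np.round(r0.x,4),np.degrees(r0.x[2]),r0.cost); return r0.x
pl=order(A,[(-.032,-.025,.01),(.032,-.025,.01),(.032,.175,.01),(-.032,.175,.01)])
st=order(B,[(-.04,.0475,.02),(.04,.0475,.02),(.04,.1825,.02),(-.04,.1825,.02)])
hp=c([(174,117)],4.5,(435,190))[0];print("hole px->",at_z(s,hp,.01))
tip=c([(68,82)],3.9,(150,205))[0];print("tip",at_z(s,tip,.138))
co=c([(143,140)],3.9,(150,205))[0];print("collar",at_z(s,co,.02))
print("handle",W(pl,[(0,.08,.036)],0),"goal handle",W(st,[(0,.08,.056)],0))
s2=snapshot("scene");im=s2["color"].copy()
for P in [*W(pl,[(-.032,-.025,.01),(.032,-.025,.01),(.032,.175,.01),(-.032,.175,.01),(0,0,.01),(0,.055,.06),(0,.105,.06)],0),*W(st,[(-.04,.0475,.02),(.04,.0475,.02),(.04,.1825,.02),(-.04,.1825,.02),(0,0,.14),(0,0,.02)],0)]:
    u=proj(s2,P)[0];cv2.circle(im,tuple(int(round(v*8)) for v in u),16,(255,0,0),-1,cv2.LINE_AA,3)
x=cv2.resize(im[160:400,150:450],None,fx=2.5,fy=2.5,interpolation=cv2.INTER_CUBIC);cv2.imwrite("pics/ov.png",x[:,:,::-1])
q=get_state();print(R.from_quat(q["eef_rot"]).as_matrix().round(3),q["clock"])
E
```

```text
zfree [ 5.6560e-01 -3.0050e-01  1.7067e+00  1.1000e-03] 0.06919647995946454 z0 [ 0.5657 -0.3008  1.7067] 97.78931621286318 0.07707776881986524
zfree [ 0.5306  0.2354  1.951  -0.0071] 0.057717496040502435 z0 [0.5299 0.2338 1.9511] 111.79054579342582 0.2466157966782257
hole px-> [ 0.56601451 -0.30078608  0.01      ]
tip [0.53039117 0.23461622 0.138     ]
collar [0.52898869 0.23356465 0.02      ]
handle [[ 0.48648393 -0.31163001  0.036     ]] goal handle [[0.45565942 0.20413699 0.056     ]]
[[ 0.894  0.448  0.   ]
 [ 0.448 -0.894 -0.   ]
 [-0.     0.    -1.   ]] 0.85
```

View pics/ov.png

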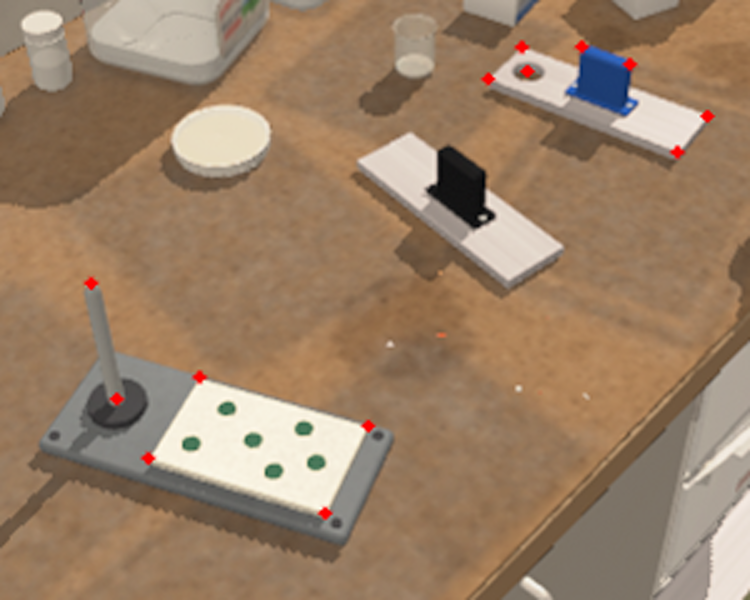

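The fit agrees across both cameras: hole centre, handle top, rod tip and collar all line up to within about 2 mm. Next is a helper that works out the tool-axis steps.

```bash
cat > rem.py <<'E'
import sys; from h import *
# usage: rem.py x y z heading_deg(tool x) [n rows]
x,y,z,hd=map(float,sys.argv[1:5]); n=int(sys.argv[5]) if len(sys.argv)>5 else 1
s=get_state();p=np.array(s["tool_pos"]);Rc=R.from_quat(s["eef_rot"])
h=np.radians(hd);T=R.from_matrix(np.array([[np.cos(h),np.sin(h),0],[np.sin(h),-np.cos(h),0],[0,0,-1.]]))
w=(Rc.inv()*T).as_rotvec(degrees=True)
print("t",round(s["clock"],2),"pos",p.round(4),"heading",np.degrees(np.arctan2(*Rc.as_matrix()[[1,0],0])).round(2),"F",np.round(s["contact_force"],1),"M",np.round(s["moment"],2),"open",round(s["opening"]*88.1,1))
d=np.array([x,y,z])-p; Rr=Rc
print("left mm (tool):",(Rc.inv().apply(d)*1e3).round(1),"rot",w.round(2))
for i in range(n):
    print(np.r_[(Rr.inv().apply(d/n)*1e3).round(1),(w/n).round(2)].tolist()); Rr=Rr*R.from_rotvec(w/n,degrees=True)
E
python3 rem.py .4865 -.3116 .12 7.8 10
```

```text
t 0.85 pos [ 0.2802 -0.5587  0.2111] heading 26.63 F [-0.1  0.2 -0.4] M [-0.02 -0.05  0.03] open 87.8
left mm (tool): [ 295.2 -128.4   91. ] rot [ 1.000e-02 -0.000e+00  1.883e+01]
[29.5, -12.8, 9.1, 0.0, -0.0, 1.88]
[29.1, -13.8, 9.1, 0.0, -0.0, 1.88]
[28.6, -14.8, 9.1, 0.0, -0.0, 1.88]
[28.1, -15.7, 9.1, 0.0, -0.0, 1.88]
[27.6, -16.6, 9.1, 0.0, -0.0, 1.88]
[27.0, -17.5, 9.1, 0.0, -0.0, 1.88]
[26.4, -18.4, 9.1, 0.0, -0.0, 1.88]
[25.8, -19.2, 9.1, 0.0, -0.0, 1.88]
[25.2, -20.1, 9.1, 0.0, -0.0, 1.88]
[24.5, -20.9, 9.1, 0.0, -0.0, 1.88]
```

```bash
python3 -m creep '[29.5,-13,7,0,0,1.9, 29,-14,7,0,0,1.9, 28.5,-15,7,0,0,1.9, 28,-15.5,7,0,0,1.9, 27.5,-16.5,7,0,0,1.9]' 88 5; python3 -m creep '[27,-17.5,9,0,0,1.9, 26.5,-18.5,9,0,0,1.9, 26,-19,9,0,0,1.9, 25,-20,9,0,0,1.9, 24.5,-21,9,0,0,1.9]'; python3 rem.py .4865 -.3116 .12 7.8 5
```

```text
clock: 1.27
tool_pos: [0.3791, -0.443, 0.1756]
eef_rot: [0.991, 0.135, -0.001, 0.005]
contact_force: [1.0, -1.1, 0.6]
opening: 0.997
clock: 1.68
tool_pos: [0.4916, -0.3184, 0.1284]
eef_rot: [0.999, 0.048, 0.0, 0.007]
contact_force: [-0.3, -0.4, -0.2]
opening: 1.0
t 1.68 pos [ 0.4916 -0.3184  0.1284] heading 5.48 F [-0.3 -0.4 -0.2] M [ 0.03  0.07 -0.03] open 88.1
left mm (tool): [-4.4 -7.3  8.3] rot [ 0.78  0.01 -2.32]
[-0.9, -1.5, 1.7, 0.16, 0.0, -0.46]
[-0.9, -1.5, 1.7, 0.16, 0.0, -0.46]
[-0.9, -1.5, 1.7, 0.16, 0.0, -0.46]
[-0.8, -1.5, 1.7, 0.16, 0.0, -0.46]
[-0.8, -1.5, 1.7, 0.16, 0.0, -0.46]
```

```bash
python3 -m creep '[-2,-3.5,4,0.4,0,-1.1, -2,-3.5,4,0.4,0,-1.1, 0,0,0,0,0,0]'; python3 rem.py .4865 -.3116 .12 7.8; python3 - <<'E'
from h import *
s=snapshot("wrist");save(s,"w1.png");print(find_in("plate_handle","wrist"));print(proj(s,[.4865,-.3116,.036]))
E
```

```text
clock: 1.93
tool_pos: [0.4944, -0.3002, 0.1181]
eef_rot: [0.997, 0.076, 0.002, -0.004]
contact_force: [-0.5, -0.4, -0.3]
opening: 1.0
t 1.93 pos [ 0.4944 -0.3002  0.1181] heading 8.76 F [-0.5 -0.4 -0.3] M [0.04 0.03 0.02] open 88.1
left mm (tool): [-9.5 10.1 -2. ] rot [-0.43 -0.22  0.96]
[-9.5, 10.1, -2.0, -0.43, -0.22, 0.96]
[{'xy': [339.1, 215.4], 'score': 0.6}]
[[338.72366941 244.64584125]]
```

View pics/w1.png

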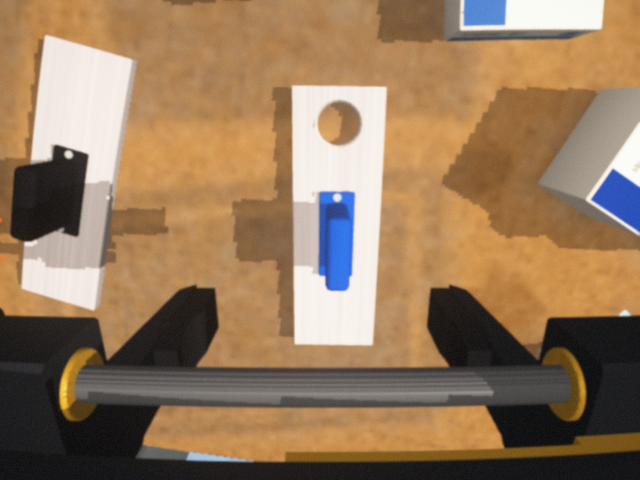

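The wrist view shows the blue handle at about (339,240) between the fingers, where the projected grip point (339,245) should be. The plate's long edges are almost vertical. Next I settle and descend.

```bash
python3 -m creep '[0,0,0,0,0,0, 0,0,0,0,0,0]'; python3 rem.py .4865 -.3116 .08 7.8 3
```

```text
clock: 2.2
tool_pos: [0.4926, -0.3059, 0.1198]
eef_rot: [0.997, 0.072, 0.002, -0.002]
contact_force: [-0.5, -0.4, -0.0]
opening: 1.0
t 2.2 pos [ 0.4926 -0.3059  0.1198] heading 8.24 F [-0.5 -0.4 -0. ] M [ 0.03  0.07 -0.  ] open 88.1
left mm (tool): [-7.   4.9 39.7] rot [-0.16 -0.26  0.44]
[-2.3, 1.6, 13.2, -0.05, -0.09, 0.15]
[-2.3, 1.6, 13.2, -0.05, -0.09, 0.15]
[-2.3, 1.6, 13.3, -0.05, -0.09, 0.15]
```

```bash
python3 -m creep '[-2.3,1.6,13,-0.05,-0.1,0.15, -2.3,1.6,13,-0.05,-0.1,0.15, -2.3,1.6,13,-0.05,-0.1,0.15, 0,0,0,0,0,0, 0,0,0,0,0,0]'; python3 rem.py .4865 -.3116 .02 7.8 5
```

```text
clock: 2.62
tool_pos: [0.485, -0.3196, 0.0828]
eef_rot: [0.998, 0.062, 0.002, 0.003]
contact_force: [0.7, -0.2, 0.4]
opening: 0.999
t 2.62 pos [ 0.485  -0.3196  0.0828] heading 7.15 F [ 0.7 -0.2  0.4] M [0.03 0.01 0.04] open 88.0
left mm (tool): [ 2.3 -8.2 62.7] rot [ 0.4  -0.17 -0.65]
[0.5, -1.6, 12.5, 0.08, -0.03, -0.13]
[0.5, -1.6, 12.5, 0.08, -0.03, -0.13]
[0.5, -1.6, 12.5, 0.08, -0.03, -0.13]
[0.5, -1.6, 12.5, 0.08, -0.03, -0.13]
[0.5, -1.6, 12.5, 0.08, -0.03, -0.13]
```

```bash
python3 -m creep '[0,0,0,0,0,0, 0,0,0,0,0,0, 0,0,0,0,0,0]'; python3 rem.py .4865 -.3116 .02 7.8 1;python3 -m creep '[0,0,0,0,0,0, 0,0,0,0,0,0, 0,0,0,0,0,0]'; python3 rem.py .4865 -.3116 .02 7.8 5
```

```text
clock: 2.87
tool_pos: [0.4852, -0.3214, 0.0847]
eef_rot: [0.998, 0.061, 0.003, 0.004]
contact_force: [0.6, -0.7, -0.1]
opening: 1.006
t 2.87 pos [ 0.4852 -0.3214  0.0847] heading 7.02 F [ 0.6 -0.7 -0.1] M [ 0.02 -0.02 -0.05] open 88.6
left mm (tool): [  2.2 -10.2  64.6] rot [ 0.52 -0.28 -0.78]
[2.2, -10.2, 64.6, 0.52, -0.28, -0.78]
clock: 3.12
tool_pos: [0.4863, -0.3217, 0.0863]
eef_rot: [0.998, 0.061, 0.004, 0.005]
contact_force: [-0.2, 0.5, -0.4]
opening: 0.997
t 3.12 pos [ 0.4863 -0.3217  0.0863] heading 7.04 F [-0.2  0.5 -0.4] M [0.03 0.03 0.04] open 87.8
left mm (tool): [  0.9 -10.7  66.2] rot [ 0.61 -0.42 -0.77]
[0.2, -2.1, 13.2, 0.12, -0.08, -0.15]
[0.2, -2.1, 13.2, 0.12, -0.08, -0.15]
[0.2, -2.1, 13.2, 0.12, -0.08, -0.15]
[0.3, -2.1, 13.2, 0.12, -0.08, -0.15]
[0.3, -2.0, 13.2, 0.12, -0.08, -0.15]
```

```bash
python3 -m creep '[0.2,-3,9,0.2,-0.1,-0.2, 0.2,-2.5,9,0.2,-0.1,-0.2, 0.2,-1.5,9,0.1,-0.1,-0.2, 0.2,-0.5,8,0,0,0]'; python3 rem.py .4865 -.3116 .02 7.8 5
```

```text
clock: 3.45
tool_pos: [0.4879, -0.314, 0.0499]
eef_rot: [0.998, 0.067, 0.003, 0.001]
contact_force: [0.0, -0.0, 0.5]
opening: 1.0
t 3.45 pos [ 0.4879 -0.314   0.0499] heading 7.72 F [ 0.  -0.   0.5] M [ 0.05  0.05 -0.  ] open 88.1
left mm (tool): [-1.2 -2.7 29.9] rot [ 0.18 -0.28 -0.08]
[-0.2, -0.5, 6.0, 0.04, -0.06, -0.02]
[-0.2, -0.5, 6.0, 0.04, -0.06, -0.02]
[-0.2, -0.5, 6.0, 0.04, -0.06, -0.02]
[-0.2, -0.5, 6.0, 0.04, -0.06, -0.02]
[-0.2, -0.5, 6.0, 0.04, -0.06, -0.02]
```

```bash
python3 -m creep '[-0.3,-0.5,7,0,-0.1,0, -0.3,-0.3,7,0,-0.1,0, -0.3,0,7,0,-0.1,0, 0,0,5,0,0,0, 0,0,2,0,0,0]'; python3 rem.py .4865 -.3116 .02 7.8 2
```

```text
clock: 3.87
tool_pos: [0.485, -0.3116, 0.0154]
eef_rot: [0.998, 0.068, -0.003, -0.0]
contact_force: [-0.2, -0.9, 0.0]
opening: 1.0
t 3.87 pos [ 0.485  -0.3116  0.0154] heading 7.79 F [-0.2 -0.9  0. ] M [0.03 0.04 0.01] open 88.1
left mm (tool): [ 1.4  0.2 -4.6] rot [-0.04  0.32 -0.01]
[0.7, 0.1, -2.3, -0.02, 0.16, -0.01]
[0.7, 0.1, -2.3, -0.02, 0.16, -0.01]
```

```bash
python3 -m creep '[0.7,0,-3,0,0.15,0, 0.5,0,-2,0,0.15,0, 0,0,0,0,0,0]' 35 15; python3 rem.py .4865 -.3116 .02 7.8 2
```

```text
clock: 4.12
tool_pos: [0.486, -0.3114, 0.02]
eef_rot: [0.998, 0.068, -0.0, -0.001]
contact_force: [0.3, -0.5, -0.1]
opening: 0.793
t 4.12 pos [ 0.486  -0.3114  0.02  ] heading 7.77 F [ 0.3 -0.5 -0.1] M [ 0.03  0.02 -0.03] open 69.9
left mm (tool): [0.5 0.3 0. ] rot [-0.07  0.05 -0.03]
[0.3, 0.1, 0.0, -0.03, 0.03, -0.01]
[0.3, 0.1, 0.0, -0.03, 0.03, -0.01]
```

```bash
python3 -m creep '[0,0,0,0,0,0, 0,0,0,0,0,0, 0,0,0,0,0,0, 0,0,0,0,0,0, 0,0,0,0,0,0]' 0 15; python3 rem.py .4865 -.3116 .02 7.8 2
```

```text
clock: 4.53
tool_pos: [0.4871, -0.3124, 0.022]
eef_rot: [0.998, 0.067, 0.001, 0.0]
contact_force: [0.3, 0.6, -0.5]
opening: 0.416
t 4.53 pos [ 0.4871 -0.3124  0.022 ] heading 7.74 F [ 0.3  0.6 -0.5] M [0.03 0.   0.  ] open 36.7
left mm (tool): [-0.5 -0.9  2. ] rot [ 0.06 -0.13 -0.06]
[-0.2, -0.4, 1.0, 0.03, -0.06, -0.03]
[-0.2, -0.4, 1.0, 0.03, -0.06, -0.03]
```

```bash
python3 -m creep '[-0.2,-0.4,0.7,0,-0.1,0, 0,-0.2,0.7,0,0,0, 0,0,0.3,0,0,0, 0,0,0.3,0,0,0]' 0 15; python3 -m creep '[0,0,0.3,0,0,0, 0,0,0.3,0,0,0, 0,0,0.2,0,0,0]' 0 50; python3 rem.py .4865 -.3116 .02 7.8 2
```

```text
clock: 4.87
tool_pos: [0.4868, -0.3111, 0.02]
eef_rot: [0.998, 0.068, 0.0, 0.0]
contact_force: [0.9, 1.3, 5.4]
opening: 0.181
clock: 5.12
tool_pos: [0.4868, -0.3112, 0.0201]
eef_rot: [0.998, 0.068, 0.0, 0.0]
contact_force: [-0.3, 1.2, 2.2]
opening: 0.174
t 5.12 pos [ 0.4868 -0.3112  0.0201] heading 7.75 F [-0.3  1.2  2.2] M [ 0.08  0.16 -0.05] open 15.3
left mm (tool): [-0.4  0.4  0.1] rot [ 0.04 -0.02 -0.05]
[-0.2, 0.2, 0.0, 0.02, -0.01, -0.03]
[-0.2, 0.2, 0.0, 0.02, -0.01, -0.03]
```

Gripped (opening about 16 mm, grasp 39 mm above the underside). Lifting.

```bash
python3 -m creep '[0,0,-5,0,0,0, 0,0,-10,0,0,0, 0,0,-12,0,0,0, 0,0,-12,0,0,0, 0,0,-5,0,0,0]'; python3 rem.py .4868 -.3112 .06 7.8 ; python3 - <<'E'
from h import *
s=snapshot("scene");a=s["color"][130:330,280:480];save({"color":cv2.resize(a,None,fx=3,fy=3,interpolation=2)},"s1.png")
E
```

```text
clock: 5.53
tool_pos: [0.4848, -0.3105, 0.0654]
eef_rot: [0.998, 0.068, -0.002, -0.001]
contact_force: [-0.5, -0.3, -2.8]
opening: 0.18
t 5.53 pos [ 0.4848 -0.3105  0.0654] heading 7.75 F [-0.5 -0.3 -2.8] M [ 0.05 -0.06  0.  ] open 15.8
left mm (tool): [1.9 1.  5.4] rot [-0.12  0.23 -0.05]
[1.9, 1.0, 5.4, -0.12, 0.23, -0.05]
```

View pics/s1.png

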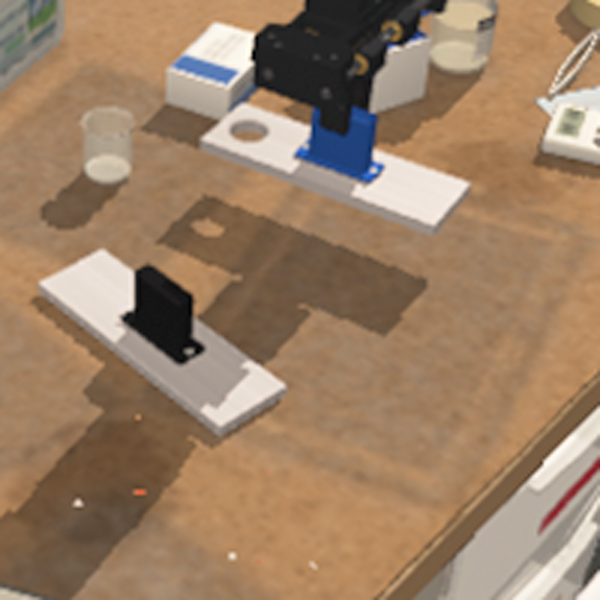

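Lifted and level, with the spare untouched. I'll go up to TCP z = 0.21, which puts the underside at 0.19, then across.

```bash
python3 -m creep '[0.5,0,-16,0,0.05,0, 0.5,0,-24,0,0.05,0, 0.5,0,-28,0,0.05,0, 0.5,0,-28,0,0.05,0, 0.5,0,-24,0,0.05,0]'; python3 -m creep '[0,0,-14,0,0,0, 0,0,-5,0,0,0]';python3 rem.py .4558 .2045 .21 21.8 18
```

```text
clock: 6.0
tool_pos: [0.4835, -0.3081, 0.186]
eef_rot: [0.998, 0.068, -0.005, -0.004]
contact_force: [1.2, -0.2, -2.7]
opening: 0.176
clock: 6.17
tool_pos: [0.4853, -0.3093, 0.2102]
eef_rot: [0.998, 0.068, -0.002, -0.002]
contact_force: [-1.4, 0.1, -3.3]
opening: 0.178
t 6.17 pos [ 0.4853 -0.3093  0.2102] heading 7.75 F [-1.4  0.1 -3.3] M [-0.03 -0.04 -0.09] open 15.7
left mm (tool): [  40.1 -513.1    2.6] rot [ -0.3    0.16 -14.05]
[2.2, -28.5, 0.1, -0.02, 0.01, -0.78]
[2.6, -28.5, 0.1, -0.02, 0.01, -0.78]
[3.0, -28.4, 0.1, -0.02, 0.01, -0.78]
[3.4, -28.4, 0.1, -0.02, 0.01, -0.78]
[3.8, -28.3, 0.1, -0.02, 0.01, -0.78]
[4.2, -28.3, 0.1, -0.02, 0.01, -0.78]
[4.5, -28.2, 0.1, -0.02, 0.01, -0.78]
[4.9, -28.2, 0.1, -0.02, 0.01, -0.78]
[5.3, -28.1, 0.1, -0.02, 0.01, -0.78]
[5.7, -28.0, 0.1, -0.02, 0.01, -0.78]
[6.1, -27.9, 0.1, -0.02, 0.01, -0.78]
[6.5, -27.9, 0.1, -0.02, 0.01, -0.78]
[6.8, -27.8, 0.1, -0.02, 0.01, -0.78]
[7.2, -27.7, 0.0, -0.02, 0.01, -0.78]
[7.6, -27.6, 0.0, -0.02, 0.01, -0.78]
[8.0, -27.5, 0.0, -0.02, 0.01, -0.78]
[8.3, -27.3, 0.0, -0.02, 0.01, -0.78]
[8.7, -27.2, 0.0, -0.02, 0.01, -0.78]
```

```bash
python3 -m creep '[1,-10,0,0,0,-0.3, 2,-18,0,0,0,-0.6, 2.5,-22,0,0,0,-0.7, 2.5,-22,0,0,0,-0.7, 3,-22,0,0,0,-0.7]';  python3 -m creep '[3,-22,0,0,0,-0.7, 3,-22,0,0,0,-0.7, 3.5,-22,0,0,0,-0.7, 3.5,-22,0,0,0,-0.7, 4,-22,0,0,0,-0.7]';python3 rem.py .4558 .2045 .21 21.8 12
```

```text
clock: 6.58
tool_pos: [0.4784, -0.2153, 0.2079]
eef_rot: [0.996, 0.09, -0.003, -0.001]
contact_force: [0.3, 0.4, -3.4]
opening: 0.175
clock: 7.0
tool_pos: [0.4649, -0.0934, 0.202]
eef_rot: [0.992, 0.124, -0.01, -0.004]
contact_force: [0.5, -0.1, -2.9]
opening: 0.173
t 7.0 pos [ 0.4649 -0.0934  0.202 ] heading 14.23 F [ 0.5 -0.1 -2.9] M [-0.02 -0.03 -0.09] open 15.2
left mm (tool): [  64.2 -291.1   -5.9] rot [-0.71  1.   -7.57]
[5.4, -24.3, -0.5, -0.06, 0.08, -0.63]
[5.6, -24.2, -0.5, -0.06, 0.08, -0.63]
[5.9, -24.1, -0.5, -0.06, 0.08, -0.63]
[6.2, -24.1, -0.5, -0.06, 0.08, -0.63]
[6.4, -24.0, -0.6, -0.06, 0.08, -0.63]
[6.7, -23.9, -0.6, -0.06, 0.08, -0.63]
[6.9, -23.8, -0.6, -0.06, 0.08, -0.63]
[7.2, -23.8, -0.6, -0.06, 0.08, -0.63]
[7.5, -23.7, -0.6, -0.06, 0.08, -0.63]
[7.7, -23.6, -0.6, -0.06, 0.08, -0.63]
[8.0, -23.5, -0.6, -0.06, 0.08, -0.63]
[8.3, -23.4, -0.7, -0.06, 0.08, -0.63]
```

```bash
python3 -m creep '[6,-22,-2,-0.1,0.2,-0.6, 6,-22,-2,-0.1,0.2,-0.6, 6.5,-22,-1.5,-0.1,0.2,-0.6, 6.5,-22,-1,-0.1,0.1,-0.6, 7,-20,-1,-0.1,0.1,-0.6]';python3 rem.py .4558 .2045 .21 21.8 8
```

```text
clock: 7.42
tool_pos: [0.4579, 0.0287, 0.2043]
eef_rot: [0.988, 0.154, -0.009, -0.003]
contact_force: [0.5, 0.0, -2.3]
opening: 0.172
t 7.42 pos [0.4579 0.0287 0.2043] heading 17.67 F [ 0.5  0.  -2.3] M [ 0.   -0.06  0.04] open 15.2
left mm (tool): [  51.2 -168.2   -5.1] rot [-0.55  0.99 -4.14]
[6.4, -21.0, -0.6, -0.07, 0.12, -0.52]
[6.6, -21.0, -0.6, -0.07, 0.12, -0.52]
[6.8, -20.9, -0.7, -0.07, 0.12, -0.52]
[7.0, -20.8, -0.7, -0.07, 0.12, -0.52]
[7.2, -20.8, -0.7, -0.07, 0.12, -0.52]
[7.4, -20.7, -0.7, -0.07, 0.12, -0.52]
[7.5, -20.6, -0.7, -0.07, 0.12, -0.52]
[7.7, -20.6, -0.7, -0.07, 0.12, -0.52]
```

```bash
python3 -m creep '[6.5,-20,-2,-0.1,0.2,-0.5, 6.5,-19,-2,-0.1,0.2,-0.5, 6.5,-18,-1,-0.1,0.2,-0.5, 6,-16,-1,-0.1,0.1,-0.5, 6,-14,-1,-0.1,0.1,-0.5]';python3 rem.py .4558 .2045 .21 21.8 5
```

```text
clock: 7.83
tool_pos: [0.451, 0.1302, 0.2061]
eef_rot: [0.984, 0.18, -0.008, -0.001]
contact_force: [0.2, -0.4, -2.9]
opening: 0.171
t 7.83 pos [0.451  0.1302 0.2061] heading 20.79 F [ 0.2 -0.4 -2.9] M [ 0.03 -0.02 -0.01] open 15.1
left mm (tool): [ 30.8 -67.8  -4.1] rot [-0.26  0.91 -1.01]
[6.2, -13.6, -0.8, -0.05, 0.18, -0.2]
[6.2, -13.5, -0.8, -0.05, 0.18, -0.2]
[6.3, -13.5, -0.8, -0.05, 0.18, -0.2]
[6.3, -13.5, -0.8, -0.05, 0.18, -0.2]
[6.4, -13.5, -0.8, -0.05, 0.18, -0.2]
```

```bash
python3 -m creep '[6.2,-13,-1,0,0.2,-0.2, 6,-11,-1,0,0.2,-0.2, 6,-10,-1,0,0.2,-0.1, 6,-9,0,0,0.2,0, 4,-6,0,0,0.1,0]';python3 -m creep '[0,0,0,0,0,0, 0,0,0,0,0,0]'; python3 rem.py .4558 .2045 .21 21.8 3
```

```text
clock: 8.25
tool_pos: [0.452, 0.1932, 0.204]
eef_rot: [0.982, 0.19, -0.006, -0.002]
contact_force: [0.1, -0.1, -2.0]
opening: 0.175
clock: 8.42
tool_pos: [0.4515, 0.1949, 0.2032]
eef_rot: [0.982, 0.191, -0.007, -0.003]
contact_force: [0.4, -0.4, -2.4]
opening: 0.173
t 8.42 pos [0.4515 0.1949 0.2032] heading 22.01 F [ 0.4 -0.4 -2.4] M [-0.05 -0.02  0.  ] open 15.2
left mm (tool): [ 7.5 -7.3 -6.8] rot [-0.43  0.7   0.21]
[2.5, -2.4, -2.3, -0.14, 0.23, 0.07]
[2.5, -2.4, -2.3, -0.14, 0.23, 0.07]
[2.5, -2.4, -2.3, -0.14, 0.23, 0.07]
```

```bash
python3 -m creep '[2.5,-2.4,-1.5,-0.1,0.25,0, 2.5,-2.4,-1.5,-0.1,0.25,0, 2,-2,-1,-0.1,0.2,0, 0,0,0,0,0,0]'; python3 rem.py .4558 .2045 .2 21.8 3; python3 - <<'E'
from h import *
for n in ["scene","top","wrist"]:
    s=snapshot(n);save(s,n+"2.png")
    a=np.radians(111.8)
    print(n,proj(s,[[.530,.234,.14],[.530,.234,.02]]))
E
```

```text
clock: 8.75
tool_pos: [0.4559, 0.2017, 0.2073]
eef_rot: [0.982, 0.189, -0.0, -0.0]
contact_force: [0.1, 1.0, -2.6]
opening: 0.175
t 8.75 pos [0.4559 0.2017 0.2073] heading 21.76 F [ 0.1  1.  -2.6] M [ 0.   -0.03 -0.02] open 15.5
left mm (tool): [ 0.9 -2.6  7.3] rot [-0.01  0.02 -0.04]
[0.3, -0.9, 2.4, -0.0, 0.01, -0.01]
[0.3, -0.9, 2.4, -0.0, 0.01, -0.01]
[0.3, -0.9, 2.4, -0.0, 0.01, -0.01]
scene [[185.86980323 272.75608959]
 [196.19157251 319.18095276]]
top [[167.07201665 225.60787969]
 [186.07558632 239.99301133]]
wrist [[318.15130798 106.28951436]
 [319.48889309 108.15300683]]
```

View pics/scene2.png

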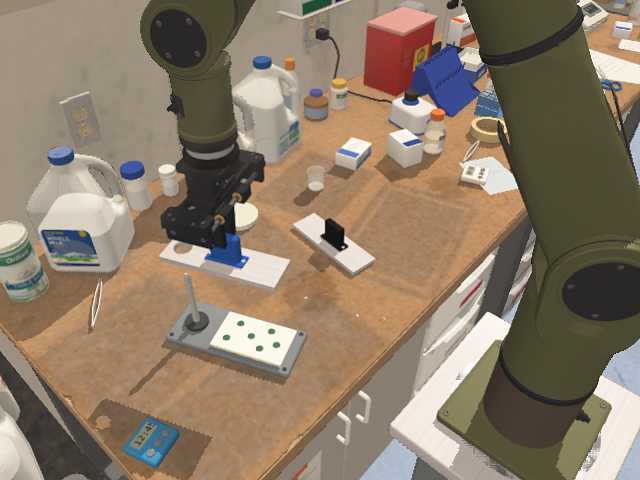

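View pics/top2.png

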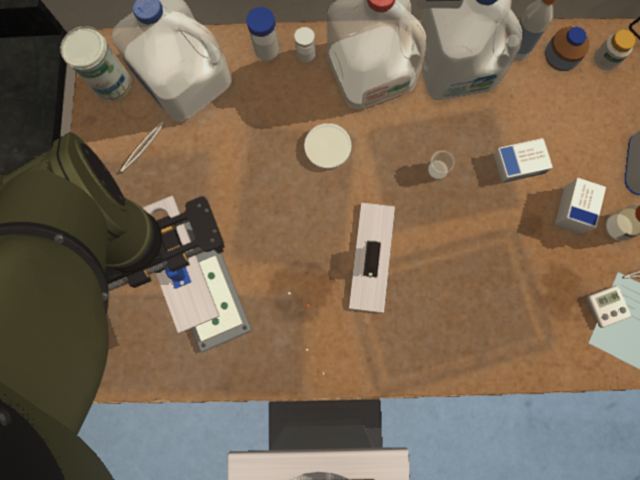

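View pics/wrist2.png

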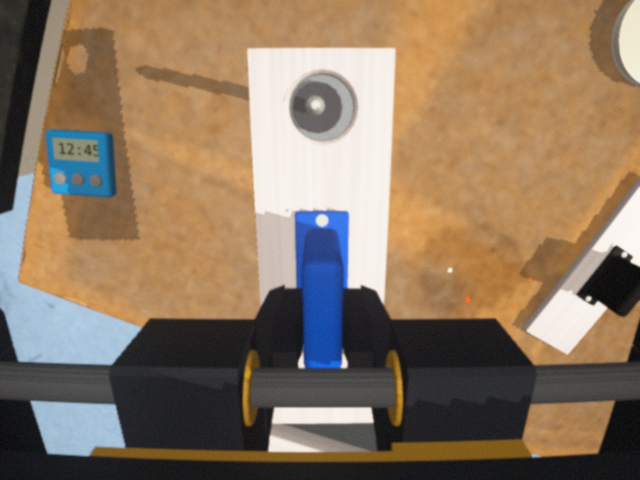

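The wrist view looks straight down through the hole: rim centre about (323,105), rod tip at (317,104). That is about 3 mm off, which matches the −2.6 mm still to go in tool y. The plate is level. Correcting and descending.

```bash
python3 -m creep '[0.3,-1,3,0,0,0, 0.3,-1,4,0,0,0, 0.2,-0.6,5,0,0,0, 0,0,5,0,0,0, 0,0,5,0,0,0]'; python3 rem.py .4558 .2045 .16 21.8 3
```

```text
clock: 9.32
tool_pos: [0.4558, 0.2035, 0.1837]
eef_rot: [0.982, 0.188, -0.0, 0.0]
contact_force: [-0.7, -0.3, -2.0]
opening: 0.176
t 9.32 pos [0.4558 0.2035 0.1837] heading 21.67 F [-0.7 -0.3 -2. ] M [-0.01  0.    0.03] open 15.5
left mm (tool): [ 0.4 -0.9 23.7] rot [ 0.01  0.01 -0.13]
[0.1, -0.3, 7.9, 0.0, 0.0, -0.04]
[0.1, -0.3, 7.9, 0.0, 0.0, -0.04]
[0.1, -0.3, 7.9, 0.0, 0.0, -0.04]
```

```bash
python3 -m creep '[0.1,-0.3,6,0,0,0, 0.1,-0.3,6,0,0,0, 0,-0.2,6,0,0,0, 0,0,4,0,0,0, 0,0,0,0,0,0]'; python3 rem.py .4558 .2045 .13 21.8 3;  python3 - <<'E'
from h import *
s=snapshot("wrist");save(s,"w3.png")
E
```

```text
clock: 9.73
tool_pos: [0.4546, 0.2039, 0.1573]
eef_rot: [0.982, 0.188, -0.002, 0.001]
contact_force: [-0.6, 0.4, -2.7]
opening: 0.177
t 9.73 pos [0.4546 0.2039 0.1573] heading 21.68 F [-0.6  0.4 -2.7] M [-0.07 -0.01  0.02] open 15.6
left mm (tool): [ 1.5 -0.1 27.3] rot [ 0.03  0.22 -0.12]
[0.5, -0.0, 9.1, 0.01, 0.07, -0.04]
[0.5, -0.0, 9.1, 0.01, 0.07, -0.04]
[0.5, -0.0, 9.1, 0.01, 0.07, -0.04]
```

View pics/w3.png

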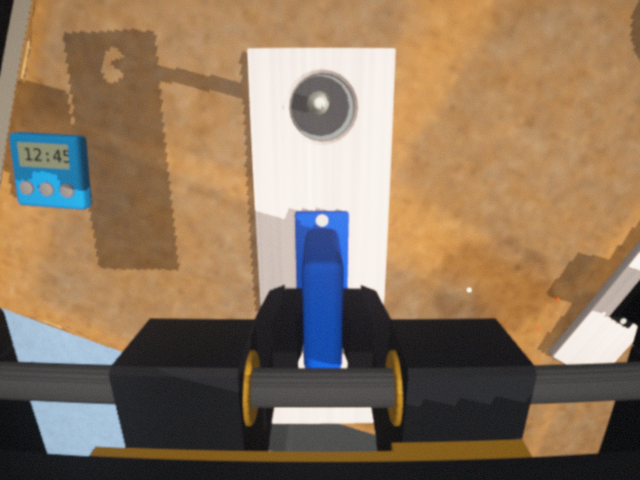

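The rod tip at (320,102) is now centred in the hole at (323,105), so I keep descending.

```bash
python3 -m creep '[0.3,0,6,0,0.1,0, 0.3,0,7,0,0.1,0, 0.2,0,7,0,0,0, 0.2,0,7,0,0,0, 0,0,5,0,0,0]'; python3 rem.py .4558 .2045 .10 21.8 3
```

```text
clock: 10.2
tool_pos: [0.4572, 0.205, 0.1241]
eef_rot: [0.982, 0.188, 0.002, -0.0]
contact_force: [0.1, -0.8, -2.9]
opening: 0.172
t 10.2 pos [0.4572 0.205  0.1241] heading 21.67 F [ 0.1 -0.8 -2.9] M [-0.04  0.03  0.01] open 15.1
left mm (tool): [-1.6  0.  24.1] rot [ 0.   -0.26 -0.13]
[-0.5, 0.0, 8.0, 0.0, -0.09, -0.04]
[-0.5, 0.0, 8.0, 0.0, -0.09, -0.04]
[-0.5, 0.0, 8.0, 0.0, -0.09, -0.04]
```

```bash
python3 -m creep '[0.3,0,5,0,0,0, 0.3,0,6,0,0,0, 0.2,0,6,0,0,0, 0.2,0,6,0,0,0, 0,0,4,0,0,0]'; python3 rem.py .4558 .2045 .07 21.8 3
```

```text
clock: 10.62
tool_pos: [0.4582, 0.2055, 0.0935]
eef_rot: [0.982, 0.188, 0.002, -0.0]
contact_force: [-0.0, -0.3, -2.9]
opening: 0.172
t 10.62 pos [0.4582 0.2055 0.0935] heading 21.67 F [-0.  -0.3 -2.9] M [-0.02  0.07 -0.04] open 15.2
left mm (tool): [-2.7  0.  23.4] rot [ 0.01 -0.21 -0.13]
[-0.9, 0.0, 7.8, 0.0, -0.07, -0.04]
[-0.9, 0.0, 7.8, 0.0, -0.07, -0.04]
[-0.9, 0.0, 7.8, 0.0, -0.07, -0.04]
```

```bash
python3 -m creep '[-0.7,0,6,0,-0.1,-0.05, -0.7,0,6,0,-0.1,-0.05, -0.6,0,6,0,0,0, -0.5,0,6,0,0,0, 0,0,3,0,0,0]'; python3 rem.py .4558 .2045 .045 21.8 3
```

```text
clock: 11.03
tool_pos: [0.4559, 0.2047, 0.0633]
eef_rot: [0.982, 0.189, 0.0, -0.0]
contact_force: [0.2, -0.2, -2.8]
opening: 0.172
t 11.03 pos [0.4559 0.2047 0.0633] heading 21.79 F [ 0.2 -0.2 -2.8] M [-0.04  0.04  0.02] open 15.1
left mm (tool): [-0.1  0.1 18.3] rot [-0.   -0.   -0.01]
[-0.0, 0.0, 6.1, -0.0, -0.0, -0.0]
[-0.0, 0.0, 6.1, -0.0, -0.0, -0.0]
[-0.0, 0.0, 6.1, -0.0, -0.0, -0.0]
```

```bash
python3 -m creep '[0,0,4,0,0,0, 0,0,5,0,0,0, 0,0,4,0,0,0, 0,0,3,0,0,0, 0,0,1,0,0,0]'; python3 rem.py .4558 .2045 .040 21.8 3
```

```text
clock: 11.45
tool_pos: [0.4559, 0.2047, 0.044]
eef_rot: [0.982, 0.189, -0.0, 0.0]
contact_force: [0.1, 0.3, -2.1]
opening: 0.174
t 11.45 pos [0.4559 0.2047 0.044 ] heading 21.79 F [ 0.1  0.3 -2.1] M [-0.02  0.02 -0.04] open 15.4
left mm (tool): [-0.1  0.2  4. ] rot [ 0.    0.01 -0.01]
[-0.0, 0.1, 1.3, 0.0, 0.0, -0.0]
[-0.0, 0.1, 1.3, 0.0, 0.0, -0.0]
[-0.0, 0.1, 1.3, 0.0, 0.0, -0.0]
```

```bash
python3 -m creep '[0,0,1.5,0,0,0, 0,0,1.5,0,0,0, 0,0,1,0,0,0, 0,0,0.5,0,0,0]'; python3 -m creep '[0,0,0.7,0,0,0, 0,0,0.7,0,0,0]'; python3 rem.py .4558 .2045 .040 21.8 1
```

```text
clock: 11.78
tool_pos: [0.4559, 0.2052, 0.04]
eef_rot: [0.982, 0.189, 0.0, -0.0]
contact_force: [-2.0, -1.7, 6.2]
opening: 0.174
clock: 11.95
tool_pos: [0.456, 0.2051, 0.04]
eef_rot: [0.982, 0.189, 0.001, -0.0]
contact_force: [-1.3, -0.5, 4.0]
opening: 0.178
t 11.95 pos [0.456  0.2051 0.04  ] heading 21.81 F [-1.3 -0.5  4. ] M [-0.16  0.26 -0.04] open 15.6
left mm (tool): [-0.4  0.5  0. ] rot [-0.02 -0.08  0.01]
[-0.4, 0.5, 0.0, -0.02, -0.08, 0.01]
```

The plate made contact at exactly the expected height (TCP 0.040, 4–6 N upward). I'll check before letting go.

```bash
python3 - <<'E'
from h import *
s=snapshot("scene");a=s["color"][220:420,120:340];save({"color":cv2.resize(a,None,fx=3,fy=3,interpolation=2)},"s4.png")
E
```

```text
(no output)
```

View pics/s4.png

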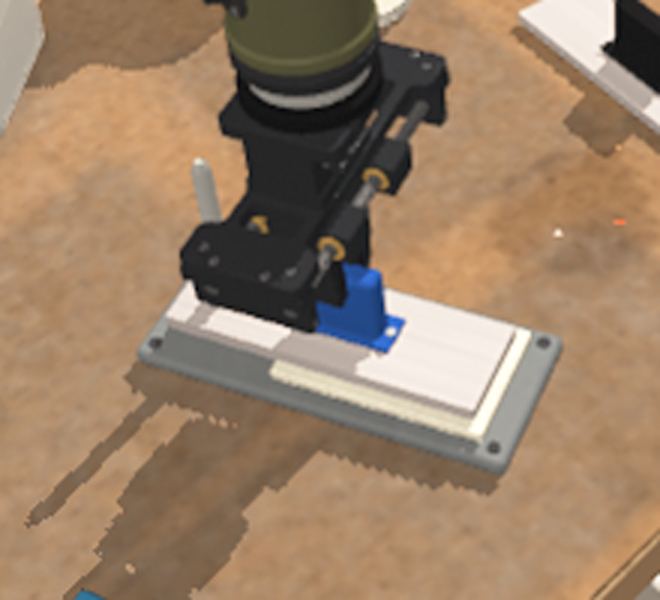

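The plate lies flat, lengthwise over the blotter, with the rod up through it at crop position (205,190). Releasing.

```bash
python3 -m creep '[0,0,0,0,0,0, 0,0,0,0,0,0, 0,0,0,0,0,0, 0,0,0,0,0,0, 0,0,0,0,0,0]' 70 10;python3 -m creep '[0,0,0,0,0,0, 0,0,0,0,0,0, 0,0,0,0,0,0]'; python3 rem.py .4558 .2045 .15 21.8 1
```

```text
clock: 12.42
tool_pos: [0.4575, 0.2058, 0.0408]
eef_rot: [0.982, 0.189, 0.002, -0.001]
contact_force: [0.5, 0.5, 0.7]
opening: 0.532
clock: 12.67
tool_pos: [0.4576, 0.2059, 0.0406]
eef_rot: [0.982, 0.189, 0.002, -0.001]
contact_force: [0.2, 0.7, -0.3]
opening: 0.758
t 12.67 pos [0.4576 0.2059 0.0406] heading 21.8 F [ 0.2  0.7 -0.3] M [ 0.01  0.02 -0.  ] open 66.8
left mm (tool): [  -1.6    0.5 -109.4] rot [-0.04 -0.3  -0.  ]
[-1.6, 0.5, -109.4, -0.04, -0.3, -0.0]
```

```bash
python3 -m creep '[-0.5,0,-6,0,-0.1,0, -0.5,0,-12,0,-0.1,0, 0,0,-16,0,0,0, 0,0,-20,0,0,0, 0,0,-20,0,0,0]'; python3 -m creep '[0,0,-25,0,0,0, 0,0,-25,0,0,0, 0,0,-20,0,0,0, 0,0,-10,0,0,0]'; python3 -m creep '[0,25,-10,0,0,0, 0,35,-10,0,0,0, 0,35,0,0,0,0, 0,35,0,0,0,0, 0,25,0,0,0,0]'; python3 -m creep '[0,10,0,0,0,0, 0,0,0,0,0,0, 0,0,0,0,0,0, 0,0,0,0,0,0]'; python3 - <<'E'
from h import *
for n in ["scene","top"]:
    s=snapshot(n);save(s,n+"5.png")
a=np.radians(111.8);c,q=np.cos(a),np.sin(a);Rm=np.array([[c,-q],[q,c]])
im=s["color"].copy()
for x,y in [(-.032,-.025),(.032,-.025),(.032,.175),(-.032,.175),(0,0)]:
    u=proj(s,[*(Rm@[x,y]+[.530,.234]),.03])[0];cv2.circle(im,tuple(int(round(v*8)) for v in u),10,(255,0,0),-1,cv2.LINE_AA,3)
save({"color":cv2.resize(im[200:360,120:280],None,fx=3.7,fy=3.7,interpolation=2)},"t5.png")
E
```

```text
clock: 13.08
tool_pos: [0.4534, 0.2039, 0.1146]
eef_rot: [0.982, 0.189, -0.004, 0.001]
contact_force: [0.5, 0.0, -0.5]
opening: 0.794
clock: 13.42
tool_pos: [0.4535, 0.2037, 0.2015]
eef_rot: [0.982, 0.189, -0.003, 0.001]
contact_force: [-0.2, 0.8, -0.2]
opening: 0.793
clock: 13.83
tool_pos: [0.5131, 0.0644, 0.2287]
eef_rot: [0.98, 0.198, 0.001, -0.002]
contact_force: [-0.1, 0.7, -0.7]
opening: 0.797
clock: 14.17
tool_pos: [0.5173, 0.0496, 0.2296]
eef_rot: [0.981, 0.193, 0.001, -0.001]
contact_force: [0.9, 0.3, -0.2]
opening: 0.793
```

View pics/t5.png

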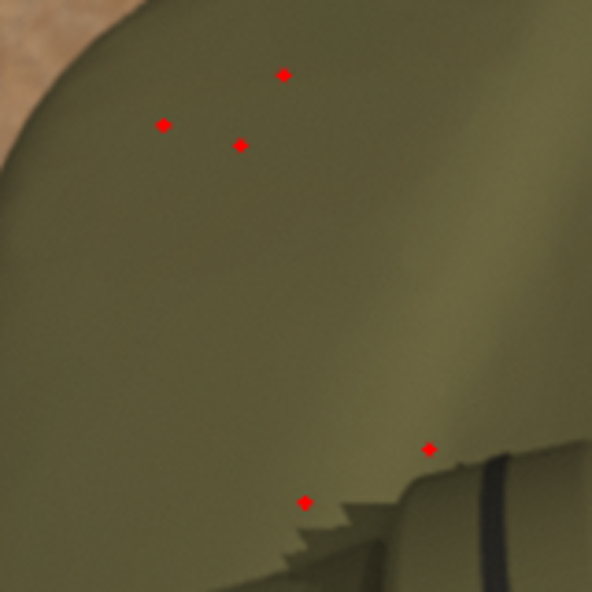

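View pics/scene5.png

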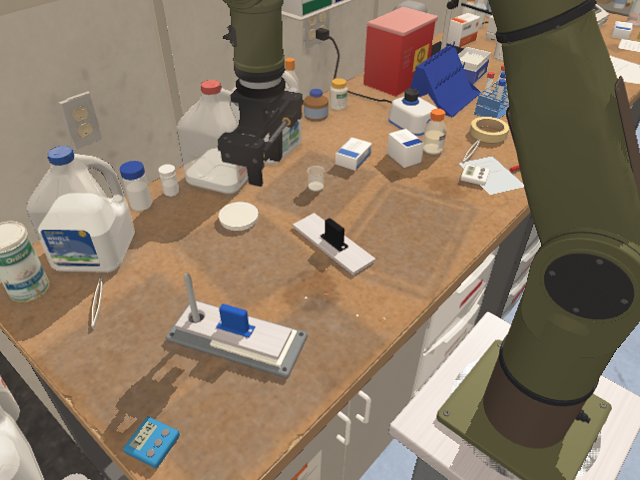

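The arm blocks the top view, but the scene view is clear: the plate is on the rod and flat on the stand, and the spare at (334,242) hasn't moved. I'll overlay the expected outline as one last numeric check.

```bash
python3 - <<'E'
from h import *
s=snapshot("scene")
a=np.radians(111.8);c,q=np.cos(a),np.sin(a);Rm=np.array([[c,-q],[q,c]])
im=cv2.resize(s["color"][250:400,140:340],None,fx=4,fy=4,interpolation=2)
for x,y in [(-.032,-.025),(.032,-.025),(.032,.175),(-.032,.175),(0,0)]:
    u=(proj(s,[*(Rm@[x,y]+[.530,.234]),.03])[0]-[140,250]+.5)*4;cv2.circle(im,tuple(int(round(v)) for v in u),3,(255,0,0),-1)
save({"color":im},"s6.png")
st=get_state();print(st["clock"],np.abs(st["qd"]).max(),np.round(st["contact_force"],1))
E
```

```text
14.3167 0.0048923490892326385 [-0.1 -0.5 -0.4]
```

View pics/s6.png

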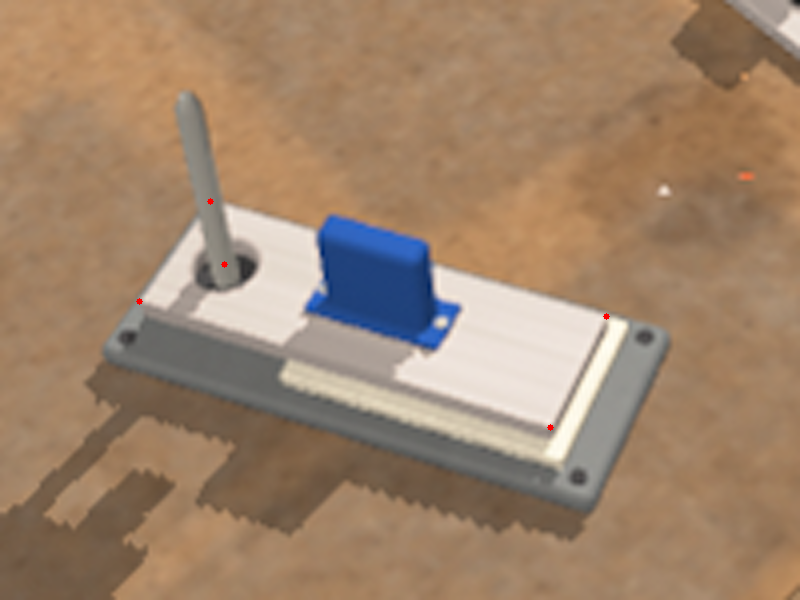

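The plate's outline matches the seated pose at z = 0.03 m (plate top) to about 1–2 px. Handing in.

```bash
python3 -c "
from plant import finish_job;print(finish_job())"
```

```text
the job is handed in; nothing more can be done
None
```

The press is closed. I gripped the drilled plate by its blue handle, threaded it level over the rod and lowered it until it touched. Contact came at the expected height (tool at 0.040 m, which puts the underside at 20 mm) with 4–6 N upward, and only then did I let go. I handed in at about 14.3 s, with the arm still and clear.

- **Seating:** in the last scene picture the plate lies flat and lengthwise over the blotter with the rod through the hole. Its outline matches the expected seated pose to about 1–2 px.
- **Spare plate:** it hasn't moved, and I saw nothing knocked over.
- **Checks that failed or disagreed:** the arm blocked the final top view, so the end check rests on the scene camera alone. The tool also drifted a millimetre or so when holding still, and up to about 10 mm in the first moves, so I corrected for it along the way.

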